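Take the long spanner out of the half-open drawer

ROBOT

A 6-joint arm with a two-finger parallel gripper is mounted at the origin on the work surface. World frame = base frame: x ahead of the robot, y to its left, z up, the work surface at z = 0. Lengths are in mm, angles in rad, forces in N, time in s.
With the tool pointing down it reaches from about 275 to 750 mm from the base axis. Payload 10.2 kg.
Tool frame: the origin (TCP) lies at the very end of the fingers, on their centre line; the grasp point (between the pads) lies 19 mm behind it; z points along the fingers, y is the direction in which the jaws open and shut (so a half turn about z gives the same grasp; the last joint's range is limited). The gripper opens to 85 mm and grips with 20 to 120 N. Pads are 22 mm wide; open, the fingers measure 114 mm over their backs; the gripper's body (76 mm by 85 mm) begins 54 mm behind the grasp point. The pads swing forward as they close: fully open they stand 13 mm farther back than shut.
Start: joints at [0.997, 0.313, 1.498, -0, 1.331, -0.223], TCP at [180.429, 493.028, 231.294] pointing down, gripper open.
Joint ranges: [-2.94, 2.94], [-0.97, 2.17], [0.19, 2.56], [-1.23, 4.37], [0.02, 3.11], [-2.88, 2.88]. Speed limits (rad/s): [2.39, 2.39, 3.01, 3.14, 3.14, 3.14].

INTERFACE

Orientations are given as a unit quaternion [w, x, y, z].
In Python, from rig import * gives the robot as it stands. The module is installed in compiled form; this text tells all that it offers.
- The arm moves only by the shell command python3 -m crank 'ROWS' [FORCE]. ROWS is a JSON object of lists of equal length, an entry for each row: "dp": the shift along the world's x, y, z in cm, a list of three; "delta_rot": the turn, a rotation vector about the world's x, y, z in degrees, a list of three; "claw": the closure in counts, from 0 (fully open) to 255 (shut). A call has 1 to 10 rows; each row shifts and turns the commanded pose from where the row before left it; what a row does not reach is not made up. A row lasts 1/10 s, in which the tool goes at most 50 mm and 8.59 degrees, less where a joint would pass 70% of its speed; a pose out of reach is approached as far as the arm can. A call is refused whole if a number of a shift passes 5 or a number of a turn 8.59, either way. A call with a gripper value outside its range is refused whole. The fingers move at their own pace and stop on an object; FORCE is the grip in N (left out, the last holds). Time passes only in rows, so rows that do not move let the fingers close. It gives the time, the measured TCP pose, the force and the opening at its end, in the units of the state.
- sense(): the state, without advancing time (a new reading comes with each control period).
- capture(name): name is "side" or "top"; returns (picture, depth): 384x512x3 uint8, red, green, blue; 384x512 float32, mm along the optical axis (not along the pixel's ray), 0 where there is no reading.
- camera_model(name): a dict with "fx", "fy", "cx", "cy" (pixels), "cam_to_world" (4x4, takes a point from camera to world coordinates). Camera axes: x right, y up, looking along -z (the intrinsics and any distortion apply to the point x, -y, -z); pixel columns grow to the right and rows downward; lengths in mm; the calibration is good to about 2 mm. A picture is of the moment at which its call begins. camera_model takes no time and is no camera call.
- finish_job(): hands the job in, once; it reports no verdict.
Trained networks look in the newest picture that a camera, given by its name, has taken for a name from the list of things; names that differ only in an ending like _2 or _b are one class to them, and where a whole thing is asked for, a point or a joint stands for the part that bears it (a point fixed in the world has none). Each returns a list of dicts, best first, with "p" (0 to 1); they miss things now and then, are a little off and sometimes report something else, mostly with a low value. They report only what shows in the picture. A call takes as long as a camera call.
- boxes_of(camera, target): "centre" ([column, row] in pixels, amid what is visible of it).
- masks_of(camera, target): "region" (384x512 bool, what is visible of it) and "centre" ([column, row] in pixels, amid what is visible of it).
- pinpoint(camera, target): "centre" ([column, row] in pixels: a listed point, or the origin of a listed thing).
The state is a dict: "time_s": time; "joints": joint angles; "dq": joint speeds; "tau": joint torques, N m; "eef_pos": TCP position; "ee_rot": TCP orientation; "force": force on the tool from outside, world axes, zero at the start; "wrist_torque": the same for the moment, N m; "grip_width": opening from 0.0 (shut) to 1.0 (fully open).
Only numpy, scipy, OpenCV 4.12 (cv2) and the standard library are available. Lean on these libraries where they do the work, as an engineer would, in place of code of your own. Each camera call takes 0.05 s, during which the arm holds its last target.

TASK

Pull the drawer of the low grey tool unit out to its stop, then take out the long spanner that lies in it; it is longer than the gap between the drawer front and the unit, so tilt its front end up and draw it out at a slant, without prising it hard against the unit. Finish while holding it still in the gripper, the whole spanner at least 150 mm above the bench and touching nothing else; leave the drawer out, the short spanner in it, and everything else where it stands.

Things in the scene. Friction and masses are not known exactly. Their poses are not given: they have to be found in the camera images.
- unit: Low grey sheet-steel tool unit, fixed on the bench, with one drawer: 350 deep, 220 wide, 90 high. Origin: on the bench at the middle of its front face's lower edge. Its +x points into the unit, so the drawer comes out along its -x; z up. Its fixed top sheet is 6 thick (underside 84 above the bench) and begins flush with the front face.
- drawer (a joint): How far the drawer is out: 0 m shut, 0.2 m at its stop; slides along the unit's -x with about 2 N of friction and stays where left. Front panel: 15 thick, lies outside the unit's front face, 220 wide, top edge 84 above the bench. At the stop, the clear opening between the back of the panel and the unit's front face is 200 long.
- handle (a point): Middle of the drawer's bow handle: a round horizontal bar, 10 thick and 110 long along the unit's y, its axis 45 in front of the front panel and 64 above the bench; free above, below and behind; it can be pinched from above.
- long_spanner: Steel combination spanner 260 long, about 0.3 to 0.5 kg, lying flat along the drawer in its left or right half. Ring head at its -x end (towards the drawer front), open jaw at +x. Heads 46 wide, 16 thick; shank 20 wide, 12 thick, 2 clear of the floor. Origin: mid length, on its underside; z up. With the drawer at its stop the jaw end still lies 60 to 110 inside the unit.
- ring_end (a point): Far tip of the long spanner's ring head, at mid thickness (130 from the middle).
- jaw_end (a point): Far tip of the long spanner's open jaw, at mid thickness (130 from the middle).
- short_spanner: Steel combination spanner of the same form, 125 long, heads 28 wide and 12 thick; lies in the other half of the drawer and stays there. Origin: middle of its underside, x along its length.
- drawer_floor (a point): Point on the drawer floor's upper face (24 above the bench), at mid width, at the back of the front panel; moves with the drawer, axes as the unit's. Inside, the drawer is 190 wide and 315 long; side and back walls 5 thick, top edge 70 above the bench.
- jar: Glass jar with metal lid, 68 across, 85 high, standing on the rear part of the unit's top; leave alone. Origin: centre of its underside.
- spray_can: Spray can, 64 across, 190 high, standing on the bench; leave alone. Origin: centre of its underside.
- mug: White mug, 82 across, 95 high, on the bench; leave alone. Origin: centre of its underside.
- flap_disc: Flap grinding disc, 116 across, 16 high, lying on the bench; leave alone. Origin: centre of its underside.
- hammer: Hammer lying on the bench, leave alone. Origin: near its middle, on its underside.

How it is judged (in metres and radians):
On the way:
1. the drawer is pulled out to its stop (at least 192 of 200 mm), the long spanner still lying in it (value of joint drawer above 0.192 m and height (world z) of long_spanner below 0.05 m), for 0.2 s.
At the end, for the whole second after the job is handed in: The long spanner is held still by the fingers, both ends over 145 mm above the bench, touching neither unit, drawer, short spanner, jar nor can; the drawer is at least 175 mm out with the short spanner lying in it; each bystander is within 30 mm of where it stood (height (world z) of each of ring_end, jaw_end above 0.145 m and contact force between long_spanner and the fingers above 2 N and contact force between long_spanner and unit below 0.3 N and contact force between long_spanner and jar below 0.3 N and contact force between long_spanner and spray_can below 0.3 N and contact force between long_spanner and short_spanner below 0.3 N and linear speed of long_spanner below 0.03 m/s and angular speed of long_spanner below 0.2 rad/s and value of joint drawer above 0.175 m and z of short_spanner in the frame of drawer_floor between -0.01 and 0.03 m and distance of each of jar, spray_can, mug, flap_disc, hammer from where it was at the start of the episode below 0.03 m); the arm keeps its last pose, push and grip.
It fails at once if the long spanner is prised against the unit or drawer with more than 40 N (contact force between long_spanner and unit above 40 N).
It fails at once if a bystander (jar, spray can, mug, flap disc, hammer) is knocked or moved by 30 mm or more (distance of any of jar, spray_can, mug, flap_disc, hammer from where it was at the start of the episode above 0.03 m).
It also fails if it takes over 50 s, if anything falls off the work surface, if the arm or the gripper's body presses on something with over 40 N, if the wrist force passes 120 N, or if a joint passes its speed limit or range.

## Working session

There is one attempt and no reset: what is moved stays moved. The work goes in short steps, Python scripts to look and compute and a shell command to move; the robot and the scene stay as the last step left them, time stands still between calls to the robot, and variables do not carry over. Pictures are saved under pics/ and viewed, and the job is handed in when it is done.

```bash
mkdir -p pics
cat > h.py <<'E'
from rig import *
import numpy as np, cv2
def save(cam,name):
    im,d=capture(cam); cv2.imwrite(f'pics/{name}.png',cv2.cvtColor(im,cv2.COLOR_RGB2BGR)); return im,d
def ray(cam,px):
    m=camera_model(cam); M=np.array(m['cam_to_world'])
    d=np.array([(px[0]-m['cx'])/m['fx'],-(px[1]-m['cy'])/m['fy'],-1.0])
    return M[:3,3],M[:3,:3]@d
def dep(cam,px,d):
    o,r=ray(cam,px); z=d[int(round(px[1])),int(round(px[0]))]; return o+r*z
def atz(cam,px,z):
    o,r=ray(cam,px); return o+r*(z-o[2])/r[2]
def tri(p1,p2):
    (o1,r1),(o2,r2)=ray('top',p1),ray('side',p2)
    A=np.stack([r1,-r2],1); s=np.linalg.lstsq(A,o2-o1,rcond=None)[0]
    a,b=o1+s[0]*r1,o2+s[1]*r2; return (a+b)/2,np.linalg.norm(a-b)
E
python3 - <<'E'
from h import *
np.set_printoptions(precision=1,suppress=True)
D={}
for c in('top','side'):
    im,D[c]=save(c,c+'0'); m=camera_model(c);print(c,{k:v for k,v in m.items() if k!='cam_to_world'}); print(np.array(m['cam_to_world']))
for t in['unit','handle','long_spanner','ring_end','jaw_end','short_spanner','drawer_floor','jar','spray_can','mug','flap_disc','hammer']:
    q={}
    for c in('top','side'):
        r=pinpoint(c,t)
        if r: q[c]=r[0]['centre']; print(t,c,[(np.array(x['centre']),round(x['p'],2)) for x in r[:2]],dep(c,q[c],D[c]))
    if len(q)==2: print('   tri',*tri(q['top'],q['side']))
print(sense())
E
```

```text
top {'fx': 480.3677808099729, 'fy': 480.3677808099729, 'cx': 254.0975731098691, 'cy': 193.52574290594208}
[[  -0.     1.    -0.1  435.9]
 [  -1.    -0.     0.    -2.1]
 [   0.     0.1    1.  1717.4]
 [   0.     0.     0.     1. ]]
side {'fx': 433.09509386930205, 'fy': 433.09509386930205, 'cx': 249.27550700589893, 'cy': 194.3496906949702}
[[    1.      0.1    -0.    483.2]
 [   -0.1     0.6    -0.8 -1036.1]
 [   -0.      0.8     0.6   889.9]
 [    0.      0.      0.      1. ]]
unit top [(array([196.6, 186.7]), 0.93), (array([368.3, 172.9]), 0.15)] [564.7 194.9  32.3]
handle top [(array([211.4, 194.1]), 0.9)] [539.2 146.1   0.7]
handle side [(array([248.4, 171.3]), 0.78)] [541.3 132.6  70.9]
   tri [538.5 140.5  65.2] 6.324868581906333
drawer_floor top [(array([200.4, 188. ]), 0.55)] [556.3 176.5  79.2]
drawer_floor side [(array([249.5, 174.9]), 0.88)] [547.  177.   24.5]
   tri [553.9 182.8  20.9] 13.34871229944378
jar top [(array([121.1, 158. ]), 0.81)] [653.1 420.4 174.3]
jar side [(array([273.3, 113.6]), 0.77)] [654.2 422.1 125.8]
   tri [658.3 435.6 119. ] 5.053076914798757
spray_
[... 421 characters left out ...]
6.7]), 0.72)] [ 695.4 -308.7   21.3]
flap_disc side [(array([317.1, 284.5]), 0.98)] [ 688.9 -314.3   18.9]
   tri [ 693.4 -309.7   13.5] 6.259948627361902
hammer top [(array([369.7, 173.2]), 0.65)] [ 597.5 -417.5   25.1]
hammer side [(array([290.9, 324.8]), 0.63)] [ 604.9 -429.9   19.4]
   tri [ 602.8 -422.     7.9] 7.3544939726447565
{'time_s': 1.3, 'joints': array([ 1. ,  0.3,  1.5,  0. ,  1.3, -0.2]), 'dq': array([ 0.,  0.,  0., -0.,  0.,  0.]), 'tau': array([ -0. , -41.2, -26. ,  -0. ,   0. ,  -0. ]), 'eef_pos': array([180.4, 493. , 231.3]), 'ee_rot': array([0. , 0.2, 1. , 0. ]), 'force': array([-0.5, -0.8,  0.2]), 'wrist_torque': array([ 0., -0.,  0.]), 'grip_width': 1.0026815209985773}
```

View pics/top0.png

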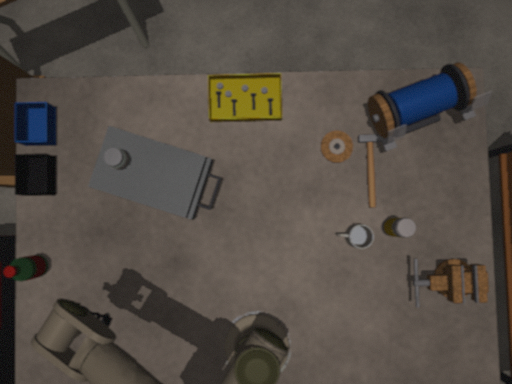

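View pics/side0.png

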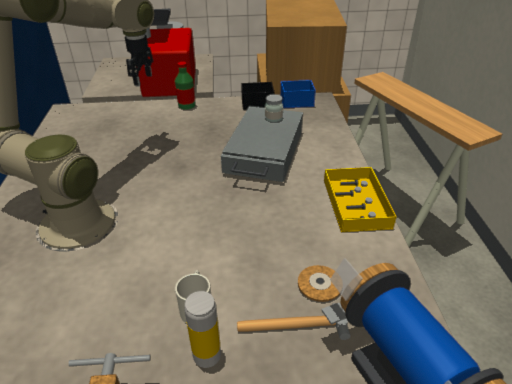

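Top view: unit with front edge (211,158)–(190,216), handle near (213,190), jar at (117,158). The side camera looks at the unit's front. Next I fit the unit's pose from depth.

```bash
cat >> h.py <<'E'
def cloud(cam,d):
    m=camera_model(cam); M=np.array(m['cam_to_world']); v,u=np.mgrid[:d.shape[0],:d.shape[1]]
    P=np.stack([(u-m['cx'])/m['fx']*d,-(v-m['cy'])/m['fy']*d,-d],-1)
    return P@M[:3,:3].T+M[:3,3]
E
python3 - <<'E'
from h import *
np.set_printoptions(precision=1,suppress=True)
im,d=capture('top'); P=cloud('top',d)
sel=(d>0)&(P[...,0]>420)&(P[...,0]<760)&(P[...,1]>100)&(P[...,1]<560)
print('bench z',np.median(P[sel][:,2][P[sel][:,2]<30]))
t=sel&(P[...,2]>70)&(P[...,2]<110); Q=P[t]; print(len(Q),np.median(Q[:,2]))
r=cv2.minAreaRect(Q[:,:2].astype(np.float32)); print(r, cv2.boxPoints(r))
j=sel&(P[...,2]>150); print('jar',P[j].mean(0),P[j][:,2].max())
h=sel&(P[...,2]>50)&(P[...,2]<72);print(P[h][:60])
ims,ds=capture('side'); S=cloud('side',ds)
t=(ds>0)&(S[...,0]>420)&(S[...,0]<760)&(S[...,1]>60)&(S[...,1]<560)
Q=S[t&(S[...,2]>84)&(S[...,2]<96)]
r=cv2.minAreaRect(Q[:,:2].astype(np.float32)); print(r, cv2.boxPoints(r))
E
```

```text
bench z -0.06375873552281064
6490 89.41973052464448
((607.26416015625, 324.1561584472656), (421.02508544921875, 220.18060302734375), 70.74002838134766) [[433.9 161.7]
 [641.8  89.1]
 [780.6 486.6]
 [572.8 559.2]]
jar [657.3 444.  172. ] 183.3714034144839
[[660.7 156.5  66.6]
 [653.4 156.4  69.7]
 [650.  159.9  69.8]
 [649.7 139.4  67.6]
 [646.5 139.6  65.4]
 [644.5 140.7  54.3]
 [640.2 143.6  61.3]
 [636.6 143.6  61.8]
 [628.6 146.3  71.8]
 [626.8 147.7  57. ]
 [618.7 150.3  68.1]
 [620.  148.   55.9]
 [616.1 151.1  60.3]
 [608.1 150.3  70.3]
 [608.7 147.5  63.8]
 [604.8 153.9  69.5]
 [605.  150.7  66.6]
 [605.  147.4  65.6]
 [605.  143.9  65.4]
 [604.9 140.5  65.1]
 [604.2 136.5  71.4]
 [601.6 154.2  67.3]
 [601.8 151.1  63.8]
 [601.8 140.9  61.3]
 [600.8 130.   68.4]
 [600.9 126.6  67.1]
 [598.5 144.5  60.3]
 [597.8 140.5  67.1]
 [597.7 137.   67.3]
 [597.6 133.6  66.9]
 [597.5 130.1  67.5]
 [597.1 126.5  70.1]
 [597.2 123.2  68.3]
 [597.3 119.8  66.8]
 [596.8 116.1  70.7]
 [595.7 158.7  57.6]
 [594.9 134.3  59.6]
 [594.4 130.5  63.7]
 [594.7 127.4  59.2]
 [594.  123.4  65.8]
 [593.7 119.8  67.8]
 [593.4 116.2  70. ]
 [593.4 109.5  67.9]
 [592.4 159.   55.7]
 [590.9 123.8  61.9]
 [590.4 120.   66. ]
 [590.2 116.5  67.7]
 [590.8 110.1  59.7]
 [587.5 160.9  71.4]
 [589.2 159.4  51.9]
 [586.7 116.5  68.1]
 [586.9 113.3  64.9]
 [586.2 109.4  71.8]
 [584.8 161.8  63.2]
 [583.3 116.6  67.5]
 [582.9 112.9  70.7]
 [583.5 110.1  62.6]
 [582.  162.6  56.3]
 [579.6 119.9  70.8]
 [580.  116.8  65.6]]
((614.1998291015625, 350.52703857421875), (378.1977844238281, 221.92140197753906), 70.95502471923828) [[447.6 208. ]
 [657.4 135.6]
 [780.8 493.1]
 [571.  565.5]]
```

Run:
```python
from h import *
np.set_printoptions(precision=1,suppress=True)
for c in('top','side'):
    im,d=capture(c); P=cloud(c,d)
    t=(d>0)&(P[...,0]>420)&(P[...,0]<800)&(P[...,1]>60)&(P[...,1]<600)
    m=t&(P[...,2]>80)&(P[...,2]<98)
    k=cv2.morphologyEx(m.astype(np.uint8),cv2.MORPH_OPEN,np.ones((9,9)) if c=='top' else np.ones((5,5)))
    k=(k>0)&m; r=cv2.minAreaRect(P[k][:,:2].astype(np.float32)); a=np.radians(r[2]); print(c,r)
    a=np.radians(70.85);u=np.array([np.cos(a),np.sin(a)]);v=np.array([-u[1],u[0]])
    s=P[k][:,:2]@u; w=P[k][:,:2]@v
    print('s',np.percentile(s,[0,.5,50,99.5,100]),'w',np.percentile(w,[0,.5,50,99.5,100]))
    h=t&(P[...,2]>56)&(P[...,2]<74); sh=P[h][:,:2]@u; wh=P[h][:,:2]@v
    q=(sh<np.percentile(s,.5)-28); print('handle s,w',len(sh[q]),np.percentile(sh[q],[0,10,50,90]),np.percentile(wh[q],[0,5,50,95,100]),np.median(P[h][q][:,2]))
    b=boxes_of(c,'handle'); print([(x['centre'],x['p']) for x in b[:1]])
```

```text
top ((618.9219360351562, 357.1055603027344), (349.70458984375, 218.86288452148438), 70.74983215332031)
s [365.4 373.5 526.4 710.2 715.3] w [-577.  -572.6 -470.8 -361.6 -358. ]
handle s,w 201 [294.4 297.1 308.  344.7] [-573.5 -526.7 -466.5 -407.5 -362. ] 67.65098316203375
[([338.7, 145.4], 0.69)]
side ((617.8698120117188, 360.18896484375), (360.8260498046875, 221.2927703857422), 70.65677642822266)
s [362.3 367.  504.2 712.4 723.1] w [-576.1 -575.4 -471.2 -357.3 -354.5]
handle s,w 143 [293.  297.3 302.8 326. ] [-524.9 -523.  -469.6 -409.4 -406.3] 68.75103915165187
[([253.1, 168.0], 0.87)]
```

```bash
cat >> h.py <<'E'
from scipy.spatial.transform import Rotation as R
def st():
    s=sense(); q=s['ee_rot']; r=R.from_quat([q[1],q[2],q[3],q[0]]).as_matrix()
    print('t',round(s['time_s'],2),'tcp',np.round(s['eef_pos'],1),'toolx',np.round(r[:,0],3),'tooly',np.round(r[:,1],3),'z',np.round(r[:,2],3),'F',np.round(s['force'],1),'T',np.round(s['wrist_torque'],2),'g',round(s['grip_width'],3),'j',np.round(s['joints'],2))
    return s,r
E
python3 -c "
from h import *
s,r=st(); print('yaw of tooly',np.degrees(np.arctan2(r[1,1],r[0,1])))"
```

```text
t 1.6 tcp [180.4 493.  231.3] toolx [-0.939  0.344  0.   ] tooly [ 0.344  0.939 -0.   ] z [-0. -0. -1.] F [ 0.8  0.2 -0.1] T [0.01 0.05 0.05] g 1.002 j [ 1.    0.31  1.5   0.    1.33 -0.22]
yaw of tooly 69.90006849589842
```

```bash
python3 -m crank '{"dp":[[3.4,-3.4,0],[3.4,-3.4,0],[3.4,-3.4,0],[3.4,-3.4,0],[3.4,-3.4,0],[3.4,-3.4,0],[3.4,-3.4,0],[3.4,-3.4,0],[3.4,-3.4,0],[3.4,-3.4,0]],"delta_rot":[[0,0,0.85],[0,0,0],[0,0,0],[0,0,0],[0,0,0],[0,0,0],[0,0,0],[0,0,0],[0,0,0],[0,0,0]],"claw":[140,140,140,140,140,140,140,140,140,140]}' 60; python3 -c "
from h import *
st()"
```

```text
time_s: 2.6
eef_pos: [521.6, 151.3, 231.4]
ee_rot: [0.0, 0.167, 0.986, 0.0]
force: [0.0, 0.6, -0.2]
grip_width: 0.452
t 2.6 tcp [521.6 151.3 231.4] toolx [-0.944  0.33  -0.   ] tooly [0.33  0.944 0.   ] z [ 0.  0. -1.] F [ 0.   0.6 -0.2] T [ 0.05 -0.03 -0.03] g 0.452 j [ 0.07  0.35  1.44  0.    1.35 -1.17]
```

```bash
python3 -m crank '{"dp":[[2,-2,0],[0,0,-4],[0,0,-4],[0,0,-4],[0,0,0]],"delta_rot":[[0,0,0],[0,0,0],[0,0,0],[0,0,0],[0,0,0]],"claw":[140,140,140,140,140]}' 60
python3 - <<'E'
from h import *
st()
im,d=capture('side'); im=im[110:250,170:340]; cv2.imwrite('pics/s1.png',cv2.resize(im[...,::-1],None,fx=4,fy=4,interpolation=2))
im,d=capture('top'); im=im[130:240,150:270]; cv2.imwrite('pics/t1.png',cv2.resize(im[...,::-1],None,fx=5,fy=5,interpolation=2))
E
```

```text
time_s: 3.1
eef_pos: [537.8, 132.8, 106.8]
ee_rot: [-0.005, 0.167, 0.986, -0.001]
force: [0.0, -0.3, 0.9]
grip_width: 0.446
t 3.1 tcp [537.8 132.8 106.8] toolx [-0.944  0.33   0.009] tooly [ 0.33   0.944 -0.003] z [-0.009 -0.    -1.   ] F [ 0.  -0.3  0.9] T [ 0.01 -0.05  0.01] g 0.446 j [ 0.03  0.51  1.56  0.    1.09 -1.2 ]
```

View pics/s1.png

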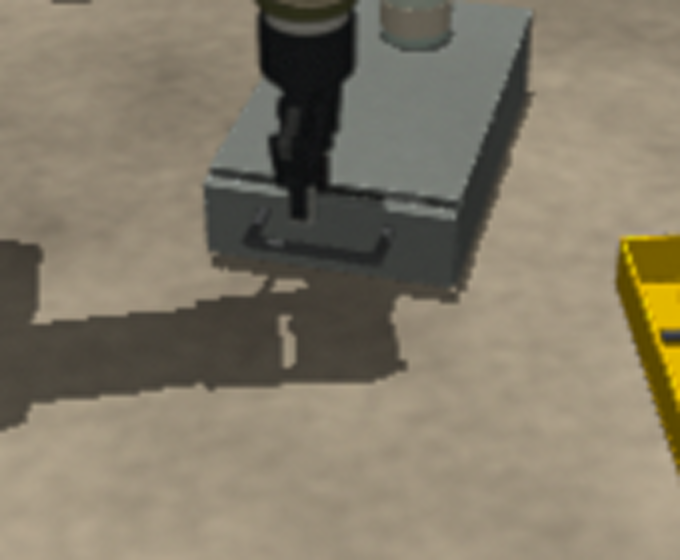

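View pics/t1.png

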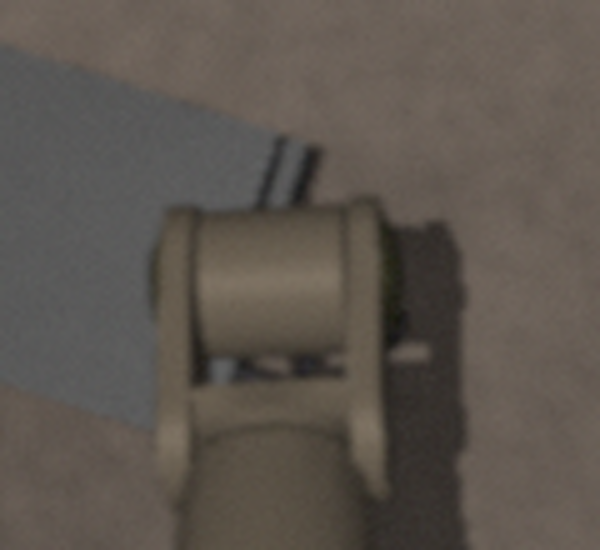

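Run:
```python
from h import *
np.set_printoptions(precision=1,suppress=True)
def proj(c,p):
    m=camera_model(c); M=np.array(m['cam_to_world']); q=np.linalg.inv(M)@np.r_[p,1]
    return np.array([m['cx']+m['fx']*q[0]/-q[2], m['cy']-m['fy']*q[1]/-q[2]])
for px in [(249.2,172),(232,170),(266.2,173.7)]: print(atz('side',px,64))
print('tcp crop',(proj('side',sense()['eef_pos'])-[170,110])*4,'h',(proj('side',[540.5,133,64])-[170,110])*4)
print('top handle',atz('top',[213,190],64),proj('top',[540.5,133,64]))
im,d=capture('side'); P=cloud('side',d)
a=np.radians(70.75);u=np.array([np.cos(a),np.sin(a)]);v=np.array([-u[1],u[0]])
s=P[...,:2]@u;w=P[...,:2]@v
m=(d>0)&(P[...,2]>58)&(P[...,2]<75)&(s>285)&(s<322)&(w>-530)&(w<-400)
for a_,b_ in((-515,-500),(-500,-480),(-450,-430),(-430,-415)):
    k=m&(w>a_)&(w<b_); print(a_,k.sum(),np.median(s[k]),P[k][:,2])
```

```text
[544.2 138.3  64. ]
[487.7 155.   64. ]
[599.3 123.5  64. ]
tcp crop [312.1 202.9] h [312.8 251.9]
top handle [549.4 134.8  64. ] [213.6 192.6]
-515 15 302.0550701864985 [73.2 71.5 69.7 70.1 71.1 69.3 65.8 67.9 71.1 67.3 63.8 64.2 67.  63.4
 67.2]
-500 18 300.15771496226904 [71.6 72.2 73.9 71.5 71.5 68.7 70.3 69.8 71.7 72.4 67.5 65.4 69.  65.4
 67.4 71.3 61.7 63.8]
-450 17 301.80724442915044 [72.6 72.6 72.6 68.3 70.1 68.1 68.9 70.  68.2 66.2 68.9 62.1 64.9 66.2
 67.6 64.8 66. ]
-430 13 300.8907250078828 [68.1 68.1 70.8 71.8 71.5 69.1 70.  66.9 66.1 65.8 69.  59.3 63.4]
```

Handle depth checks with my estimate (s≈302, w≈-467). Descend and pinch.

```bash
python3 -m crank '{"dp":[[0,0,-2.5],[0,0,-2.5],[0,0,-1],[0,0,0],[0,0,0],[0,0,0],[0,0,0]],"delta_rot":[[0,0,0],[0,0,0],[0,0,0],[0,0,0],[0,0,0],[0,0,0],[0,0,0]],"claw":[140,140,140,140,255,255,255]}' 60
python3 - <<'E'
from h import *
st()
im,d=capture('side'); im=im[110:250,170:340]; cv2.imwrite('pics/s2.png',cv2.resize(im[...,::-1],None,fx=4,fy=4,interpolation=2))
E
```

```text
time_s: 3.95
eef_pos: [541.4, 133.1, 53.1]
ee_rot: [0.001, 0.167, 0.986, 0.0]
force: [-1.1, -0.6, 6.6]
grip_width: 0.088
t 3.95 tcp [541.4 133.1  53.1] toolx [-0.944  0.33  -0.003] tooly [0.33  0.944 0.001] z [ 0.003 -0.    -1.   ] F [-1.1 -0.6  6.6] T [-0.06  0.2  -0.03] g 0.088 j [ 0.03  0.58  1.6  -0.    0.96 -1.2 ]
```

View pics/s2.png

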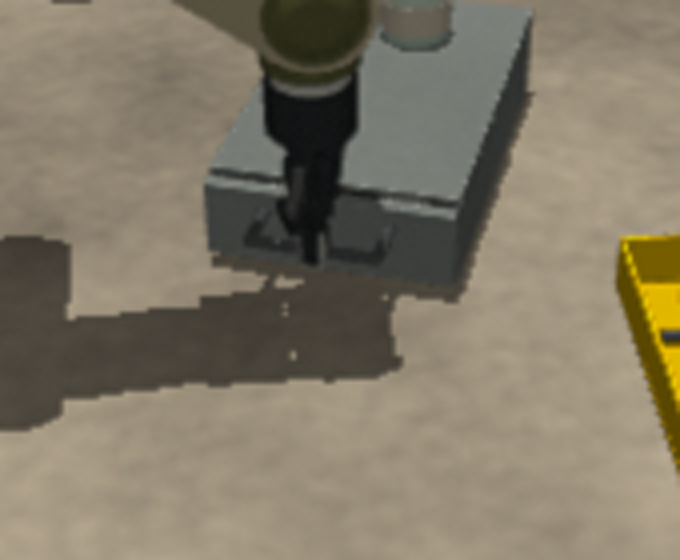

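The bar sits between the fingers. I pull 180 mm first and then check.

```bash
python3 -m crank '{"dp":[[-0.33,-0.94,0],[-0.66,-1.89,0],[-0.99,-2.83,0],[-0.99,-2.83,0],[-0.99,-2.83,0],[-0.99,-2.83,0],[-0.66,-1.89,0],[-0.33,-0.94,0],[0,0,0]],"delta_rot":[[0,0,0],[0,0,0],[0,0,0],[0,0,0],[0,0,0],[0,0,0],[0,0,0],[0,0,0],[0,0,0]],"claw":[255,255,255,255,255,255,255,255,255]}' 60
python3 - <<'E'
from h import *
st()
im,d=capture('side'); im=im[90:270,150:360]; cv2.imwrite('pics/s3.png',cv2.resize(im[...,::-1],None,fx=3.5,fy=3.2,interpolation=2))
E
```

```text
time_s: 4.9
eef_pos: [481.7, -38.5, 53.1]
ee_rot: [0.002, 0.168, 0.986, -0.001]
force: [-2.0, -0.4, 8.0]
grip_width: 0.089
t 4.9 tcp [481.7 -38.5  53.1] toolx [-0.944  0.331 -0.003] tooly [ 0.331  0.944 -0.001] z [ 0.003 -0.002 -1.   ] F [-2.  -0.4  8. ] T [-0.28  0.36  0.  ] g 0.089 j [-0.32  0.45  1.83 -0.    0.86 -1.56]
```

View pics/s3.png

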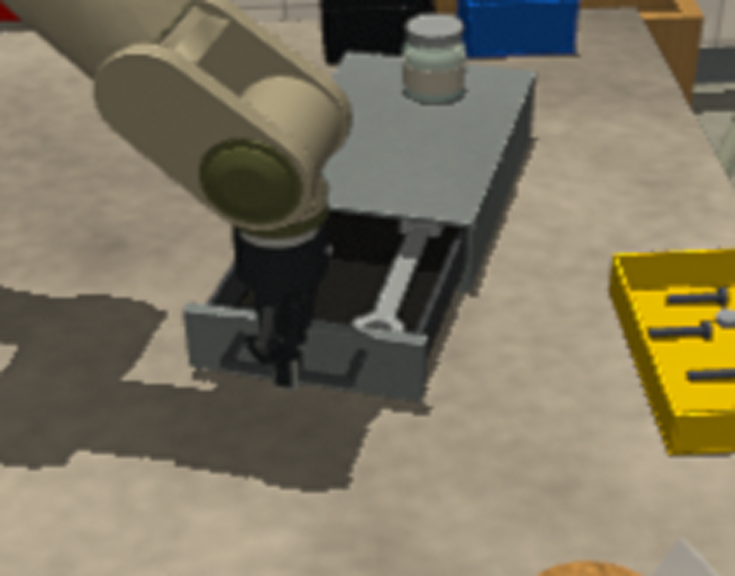

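Drawer is following. The long spanner lies in the right half (ring head at (385,325), jaw at (420,228)). Pull to the stop.

```bash
python3 -m crank '{"dp":[[-0.33,-0.94,0],[-0.2,-0.57,0],[-0.13,-0.38,0],[-0.1,-0.28,0],[0,0,0],[0,0,0]],"delta_rot":[[0,0,0],[0,0,0],[0,0,0],[0,0,0],[0,0,0],[0,0,0]],"claw":[255,255,255,255,255,255]}' 60
python3 - <<'E'
from h import *
s,r=st(); a=np.radians(70.75);print((np.array([541.4,133.1])-s['eef_pos'][:2])@[np.cos(a),np.sin(a)])
E
```

```text
time_s: 5.55
eef_pos: [476.8, -52.8, 53.1]
ee_rot: [0.004, 0.169, 0.986, 0.005]
force: [21.3, 45.4, 4.8]
grip_width: 0.086
t 5.55 tcp [476.8 -52.8  53.1] toolx [-0.943  0.332 -0.006] tooly [0.332 0.943 0.012] z [ 0.009  0.009 -1.   ] F [21.3 45.4  4.8] T [ 7.58 -3.49  0.07] g 0.086 j [-0.36  0.44  1.84  0.02  0.85 -1.6 ]
196.79382147755808
```

Stop reached (about 50 N against it, travel ≈197). Relax, release and rise, turning by -90° for the spanner grasp.

```bash
python3 -m crank '{"dp":[[0.13,0.38,0],[0,0,0],[0,0,0],[0,0,0],[0,0,0],[0,0,4],[0,0,4],[0,0,4],[0,0,4]],"delta_rot":[[0,0,0],[0,0,0],[0,0,0],[0,0,0],[0,0,0],[0,0,0],[0,0,0],[0,0,-6],[0,0,-8]],"claw":[255,255,140,140,140,140,100,100,100]}' 60; python3 -m crank '{"dp":[[0,-3,2],[0,-3,2],[0,-3,2],[0,-3,2],[0,-3,0],[0,0,0],[0,0,0],[0,0,0],[0,0,0],[0,0,0]],"delta_rot":[[0,0,-8],[0,0,-8],[0,0,-8],[0,0,-8],[0,0,-8],[0,0,-8],[0,0,-8],[0,0,-8],[0,0,-8],[0,0,-4]],"claw":[100,100,100,100,100,100,100,100,100,100]}' 60
python3 - <<'E'
from h import *
np.set_printoptions(precision=1,suppress=True)
st()
D={}
im,D['side']=capture('side'); cv2.imwrite('pics/s4.png',cv2.resize(im[90:270,150:360,::-1],None,fx=3.5,fy=3.2,interpolation=2))
im,D['top']=capture('top'); cv2.imwrite('pics/t4.png',cv2.resize(im[110:290,90:300,::-1],None,fx=3.5,fy=3.2,interpolation=2))
for t in['handle','long_spanner','ring_end','jaw_end','short_spanner','drawer_floor']:
    q={}
    for c in('top','side'):
        r=pinpoint(c,t)
        if r: q[c]=r[0]['centre']; print(t,c,[(np.array(x['centre']),round(x['p'],2)) for x in r[:2]],dep(c,q[c],D[c]))
    if len(q)==2: print('   tri',*tri(q['top'],q['side']))
E
```

```text
time_s: 6.45
eef_pos: [474.4, -54.8, 213.1]
ee_rot: [0.0, 0.289, 0.957, -0.0]
force: [0.5, -0.5, -0.6]
grip_width: 0.605
time_s: 7.45
eef_pos: [474.5, -204.9, 291.4]
ee_rot: [-0.0, 0.817, 0.577, -0.0]
force: [0.9, 0.0, -0.5]
grip_width: 0.608
t 7.45 tcp [ 474.5 -204.9  291.4] toolx [ 0.3  0.9 -0. ] tooly [ 0.9 -0.3 -0. ] z [-0. -0. -1.] F [ 0.9  0.  -0.5] T [-0. -0.  0.] g 0.608 j [-0.6  0.3  1.4 -0.   1.5 -0.3]
handle top [(array([267. , 209.3]), 0.75), (array([244.9, 188.2]), 0.37)] [479.9 -51.5  -6.3]
handle side [(array([229.8, 208.8]), 0.6)] [474.6 -57.5  73.5]
   tri [476.3 -49.5  66.9] 3.5717968088035335
long_spanner top [(array([213.5, 183.8]), 0.62)] [573.6 135.5  29.6]
long_spanner side [(array([266. , 179.6]), 0.73), (array([230.2, 209.5]), 0.69)] [600.  136.2  30.7]
   tri [586.7 134.9  31.1] 26.34580763209639
ring_end top [(array([245.3, 190.6]), 0.73)] [546.1  23.9  39.8]
ring_end side [(array([254.5, 200.8]), 0.77)] [549.5 -28.3  75. ]
   tri [549.8  24.   32.5] 6.367056873404201
jaw_end side [(array([271.3, 157.1]), 0.58), (array([273.7, 116.4]), 0.51)] [621.8 180.8  90.5]
short_spanner top [(array([215., 206.]), 0.72), (array([250.7, 204.1]), 0.32)] [495.2 131.7  31.7]
short_spanner side [(array([251.9, 177.1]), 0.65), (array([230.8, 184. ]), 0.62)] [554.3 163.9  24.2]
   tri [523.4 129.3  48.9] 57.65913517168185
drawer_floor top [(array([253.3, 202.9]), 0.95)] [500.9  -3.   76.4]
drawer_floor side [(array([236.1, 207.6]), 0.92)] [493.7 -10.5  37.7]
   tri [498.2  -3.1  31.8] 8.887614711084655
```

View pics/s4.png

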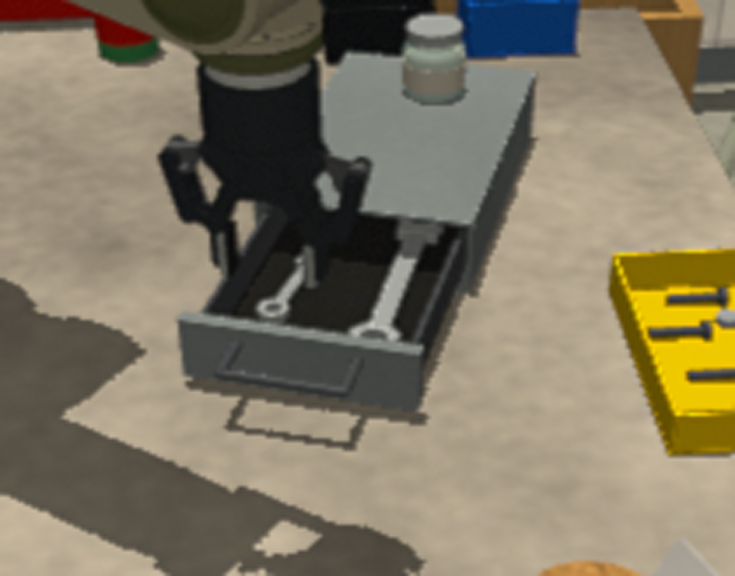

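View pics/t4.png

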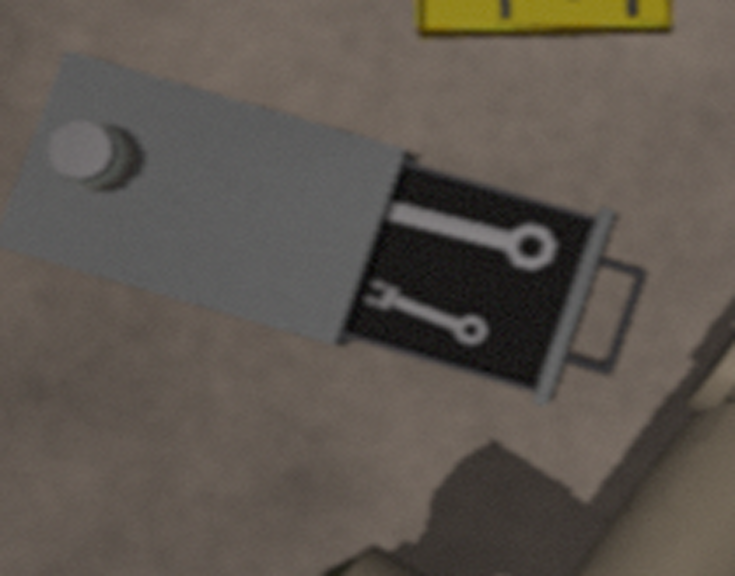

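Run:
```python
from h import *
np.set_printoptions(precision=1,suppress=True)
a=np.radians(70.75);u=np.array([np.cos(a),np.sin(a)]);v=np.array([-u[1],u[0]])
for c in('top','side'):
    im,d=capture(c); P=cloud(c,d); s=P[...,:2]@u;w=P[...,:2]@v
    m=(d>0)&(P[...,2]>76)&(P[...,2]<92)&(w<-360)&(w>-580)&(s>120)&(s<260)
    if c=='side': m&=(w<-430)
    print(c,'panel s',np.percentile(s[m],[1,25,50,75,99]),m.sum(),'w',np.percentile(w[m],[1,99]))
    m=(d>0)&(P[...,2]>82)&(P[...,2]<98)&(w<-360)&(w>-580)&(s>260)
    print('unit front s',np.percentile(s[m],[.2,1]))
    g=cv2.cvtColor(im,cv2.COLOR_RGB2GRAY)
    # spanner pixels
    mm=masks_of(c,'long_spanner')
    for x in mm[:1]:
        k=x['region']; print('mask',x['p'],x['centre'],k.sum())
        k=k&(g>90); ys,xs=np.nonzero(k)
        Q=np.array([atz(c,(X,Y),38)[:2] for X,Y in zip(xs,ys)]); 
        S=Q@u; W=Q@v; print('s',S.min(),S.max(),'zdepth',np.median(P[k][:,2]))
        for lo in range(int(S.min()),int(S.max()),15):
            b=(S>=lo)&(S<lo+15); print(lo,b.sum(),W[b].min(),W[b].mean(),W[b].max(), np.median(P[ys[b],xs[b],2]))
```

```text
top panel s [150.6 154.4 158.1 162.  206.5] 272 w [-573.3 -363.9]
unit front s [365.6 368.2]
mask 0.55 [222.3, 185.5] 273
s 199.80266750978743 364.1957785248528 zdepth 38.91390150821053
199 19 -533.9601745392082 -515.2197259289902 -499.57997479451916 40.15145631413907
214 21 -537.4447279140059 -515.7278951647056 -495.3012649059287 40.596949424860895
229 30 -534.2310541496722 -515.8886102281188 -497.5716484423009 39.54780138107549
244 23 -523.3849347208431 -514.7670028586501 -506.65866729633456 37.709902777600064
259 22 -523.5191439439534 -514.4048757865947 -505.7203914288013 38.49124289771203
274 23 -523.6533843221846 -514.6895471615649 -505.984607549816 39.212602397363526
289 22 -522.8504219251421 -514.1595841824884 -505.0459307727464 40.49254125511197
304 23 -521.9129748614905 -513.7971103332939 -505.1779909111022 39.87649919393448
319 22 -522.0470904330542 -513.0559790462877 -504.2390068640979 38.62283468178373
334 22 -521.1093365305004 -512.4764330388617 -504.37100368404526 38.024513745752074
349 22 -521.2433895913712 -511.9944172577734 -503.43171218379587 35.79404289273975
side 
[... 310 characters left out ...]
-504.4365791286175 39.64743847598692
258 16 -523.6887614379195 -514.6611907276001 -506.61730498874664 39.095336354173355
273 11 -521.5543956382053 -514.9395037717281 -507.45936154286414 40.158555867015025
288 13 -520.7214136159096 -514.5800354937492 -507.8880321975014 39.168510664658584
303 13 -521.2332821082465 -513.0022388983778 -506.4947827924243 40.53028493943316
318 13 -520.3845106077557 -513.0765740670755 -504.09456165311315 39.29994440127018
333 15 -520.9022234988319 -511.37725849126656 -503.0775234122369 39.91208187029133
348 14 -520.0370755055134 -511.8604457779721 -502.0413122128536 38.70184556669403
363 11 -518.6389823392194 -510.48371810824034 -502.4534822572597 39.48310255928129
```

Drawer out about 199 mm. Spanner: ring tip s≈199, shank axis w≈-514.6 at s=264 (yaw about 72.2°), top at z≈39. I grip at s≈264, world (573, 80).

```bash
python3 -m crank '{"dp":[[1.4,4.06,0],[1.4,4.06,0],[1.4,4.06,0],[1.4,4.06,-1],[1.4,4.06,-2],[1.4,4.06,-2],[1.44,4.09,-2],[0,0,-4],[0,0,-4],[0,0,0]],"delta_rot":[[0,0,1.4],[0,0,0],[0,0,0],[0,0,0],[0,0,0],[0,0,0],[0,0,0],[0,0,0],[0,0,0],[0,0,0]],"claw":[130,130,130,130,130,130,130,130,130,130]}' 60
python3 - <<'E'
from h import *
s,r=st(); print(np.degrees(np.arctan2(r[1,1],r[0,1])))
im,d=capture('side'); cv2.imwrite('pics/s5.png',cv2.resize(im[90:270,150:360,::-1],None,fx=3.5,fy=3.2,interpolation=2))
E
```

```text
time_s: 9.35
eef_pos: [570.6, 80.2, 136.5]
ee_rot: [-0.003, 0.808, 0.589, -0.004]
force: [-0.6, 0.2, 0.4]
grip_width: 0.492
t 9.35 tcp [570.6  80.2 136.5] toolx [ 0.306  0.952 -0.002] tooly [ 0.952 -0.306 -0.01 ] z [-0.01   0.001 -1.   ] F [-0.6  0.2  0.4] T [-0.   -0.01  0.04] g 0.492 j [-0.06  0.52  1.46 -0.    1.18  0.25]
-17.821116506797466
```

View pics/s5.png

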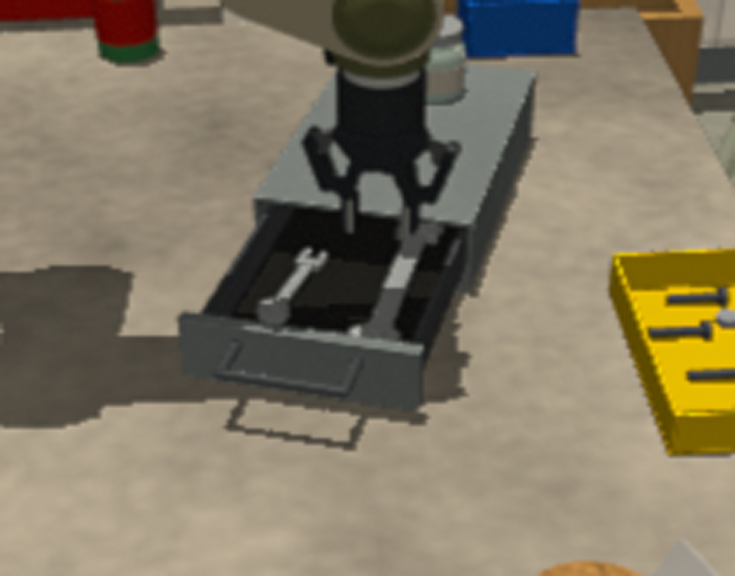

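```bash
python3 -m crank '{"dp":[[0,0,-3],[0,0,-3],[0,0,-2],[0,0,0],[0,0,0]],"delta_rot":[[0,0,0],[0,0,0],[0,0,0],[0,0,0],[0,0,0]],"claw":[130,130,130,130,130]}' 60
python3 - <<'E'
from h import *
s,r=st()
im,d=capture('side'); cv2.imwrite('pics/s6.png',cv2.resize(im[130:230,190:320,::-1],None,fx=6,fy=6,interpolation=2))
E
```

```text
time_s: 9.9
eef_pos: [574.5, 79.6, 63.8]
ee_rot: [0.001, 0.808, 0.589, 0.001]
force: [0.6, 0.1, -0.7]
grip_width: 0.496
t 9.9 tcp [574.5  79.6  63.8] toolx [0.307 0.952 0.001] tooly [ 0.952 -0.307  0.003] z [ 0.003 -0.    -1.   ] F [ 0.6  0.1 -0.7] T [-0.01  0.02  0.08] g 0.496 j [-0.06  0.61  1.52 -0.    1.01  0.25]
```

View pics/s6.png

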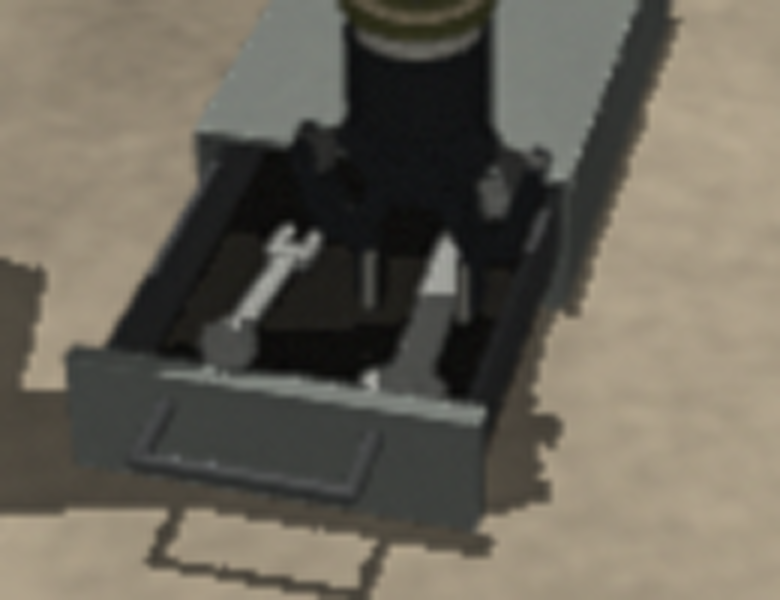

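Fingertips at (370,305) and (463,315) straddle the shank centrally. Descend and grip.

```bash
python3 -m crank '{"dp":[[0,0,-1.2],[0,0,-1],[0,0,-0.7],[0,0,-0.4],[0,0,-0.1],[0,0,0]],"delta_rot":[[0,0,0],[0,0,0],[0,0,0],[0,0,0],[0,0,0],[0,0,0]],"claw":[130,130,130,130,130,130]}' 60; python3 -m crank '{"dp":[[0,0,0],[0,0,0],[0,0,0],[0,0,0],[0,0,0],[0,0,0]],"delta_rot":[[0,0,0],[0,0,0],[0,0,0],[0,0,0],[0,0,0],[0,0,0]],"claw":[255,255,255,255,255,255]}' 110
python3 - <<'E'
from h import *
s,r=st()
im,d=capture('side'); cv2.imwrite('pics/s7.png',cv2.resize(im[130:230,190:320,::-1],None,fx=6,fy=6,interpolation=2))
E
```

```text
time_s: 10.55
eef_pos: [573.2, 79.8, 27.3]
ee_rot: [-0.0, 0.808, 0.589, -0.0]
force: [0.5, 0.3, -0.1]
grip_width: 0.492
time_s: 11.15
eef_pos: [573.4, 79.9, 28.1]
ee_rot: [0.0, 0.808, 0.589, 0.0]
force: [-1.2, -1.1, 6.6]
grip_width: 0.191
t 11.15 tcp [573.4  79.9  28.1] toolx [0.306 0.952 0.   ] tooly [ 0.952 -0.306  0.001] z [ 0.001 -0.    -1.   ] F [-1.2 -1.1  6.6] T [0.03 0.4  0.1 ] g 0.191 j [-0.06  0.66  1.54 -0.    0.94  0.25]
```

View pics/s7.png

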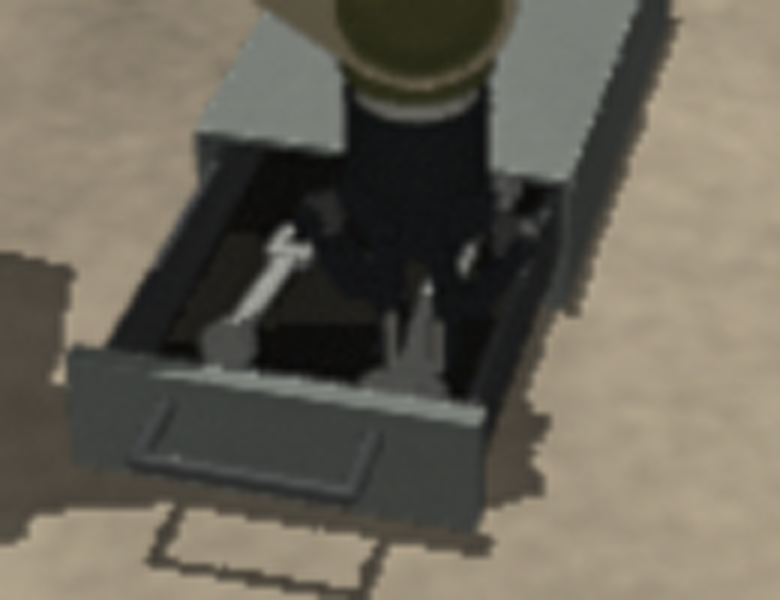

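Gripped (opening 0.19 ≈ 16–20 mm). Lift a little and check.

```bash
python3 -m crank '{"dp":[[0,0,0.3],[0,0,0.3],[0,0,0.2],[0,0,0]],"delta_rot":[[0,0,0],[0,0,0],[0,0,0],[0,0,0]],"claw":[255,255,255,255]}' 110
python3 - <<'E'
from h import *
s,r=st()
E
```

```text
time_s: 11.6
eef_pos: [573.2, 79.8, 35.5]
ee_rot: [0.0, 0.808, 0.589, 0.0]
force: [0.6, 0.6, -4.3]
grip_width: 0.189
t 11.6 tcp [573.2  79.8  35.5] toolx [0.306 0.952 0.   ] tooly [ 0.952 -0.306  0.   ] z [ 0. -0. -1.] F [ 0.6  0.6 -4.3] T [-0.24 -0.02  0.03] g 0.189 j [-0.06  0.65  1.54 -0.    0.96  0.25]
```

Load is 4.3 N (0.44 kg), moment 0.24 Nm as expected: it hangs freely. Tilt by 8° about the jaw end, check, then continue.

```bash
python3 -m crank '{"dp":[[0,0.01,0.68],[0.01,0.03,0.68],[0.02,0.06,0.68],[0.03,0.08,0.68],[0,0,0]],"delta_rot":[[-1.9,0.61,0],[-1.9,0.61,0],[-1.9,0.61,0],[-1.9,0.61,0],[0,0,0]],"claw":[255,255,255,255,255]}' 110
python3 - <<'E'
from h import *
s,r=st()
im,d=capture('side'); cv2.imwrite('pics/s8.png',cv2.resize(im[130:230,190:320,::-1],None,fx=6,fy=6,interpolation=2))
E
```

```text
time_s: 12.1
eef_pos: [574.1, 82.3, 63.0]
ee_rot: [0.041, 0.806, 0.588, -0.056]
force: [-0.7, -0.6, -2.3]
grip_width: 0.192
t 12.1 tcp [574.1  82.3  63. ] toolx [ 0.303  0.943 -0.139] tooly [ 0.952 -0.306  0.001] z [-0.041 -0.132 -0.99 ] F [-0.7 -0.6 -2.3] T [0.03 0.03 0.04] g 0.192 j [-0.    0.64  1.47 -0.15  1.08  0.38]
```

View pics/s8.png

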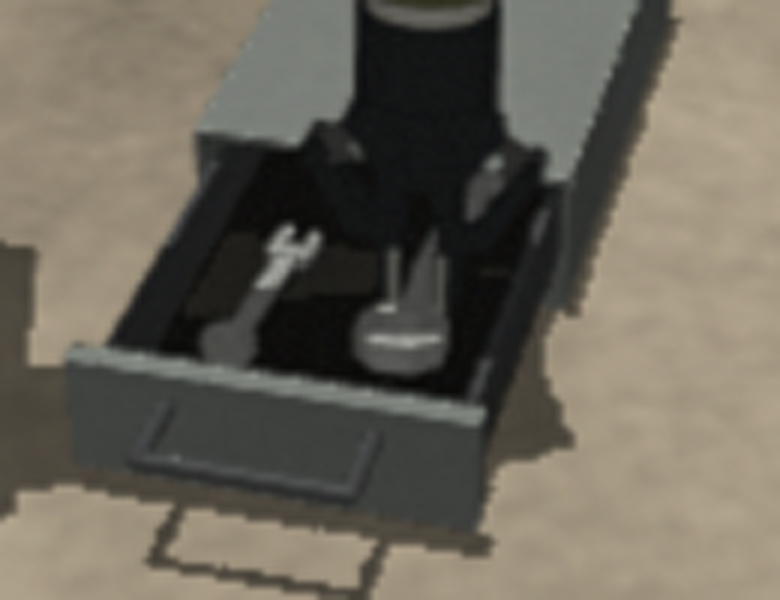

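Ring end is up at (400,345) and free of the panel. The drop in load to 2.3 N suggests the jaw end lightly touches the floor, so I add a little lift.

```bash
python3 -m crank '{"dp":[[0,0,0.4],[0.03,0.1,0.75],[0.04,0.12,0.74],[0.05,0.14,0.73],[0,0,0],[0,0,0]],"delta_rot":[[0,0,0],[-1.9,0.61,0],[-1.9,0.61,0],[-1.9,0.61,0],[0,0,0],[0,0,0]],"claw":[255,255,255,255,255,255]}' 110
python3 - <<'E'
from h import *
s,r=st()
im,d=capture('side'); cv2.imwrite('pics/s9.png',cv2.resize(im[130:230,190:320,::-1],None,fx=6,fy=6,interpolation=2))
P=cloud('side',d)
np.set_printoptions(precision=0,suppress=True)
E
```

```text
time_s: 12.75
eef_pos: [574.7, 85.1, 88.3]
ee_rot: [0.071, 0.802, 0.585, -0.098]
force: [0.1, -0.4, -3.4]
grip_width: 0.194
t 12.75 tcp [574.7  85.1  88.3] toolx [ 0.297  0.924 -0.24 ] tooly [ 0.952 -0.307 -0.   ] z [-0.074 -0.229 -0.971] F [ 0.1 -0.4 -3.4] T [-0.01 -0.    0.01] g 0.194 j [ 0.05  0.64  1.4  -0.24  1.19  0.46]
```

View pics/s9.png

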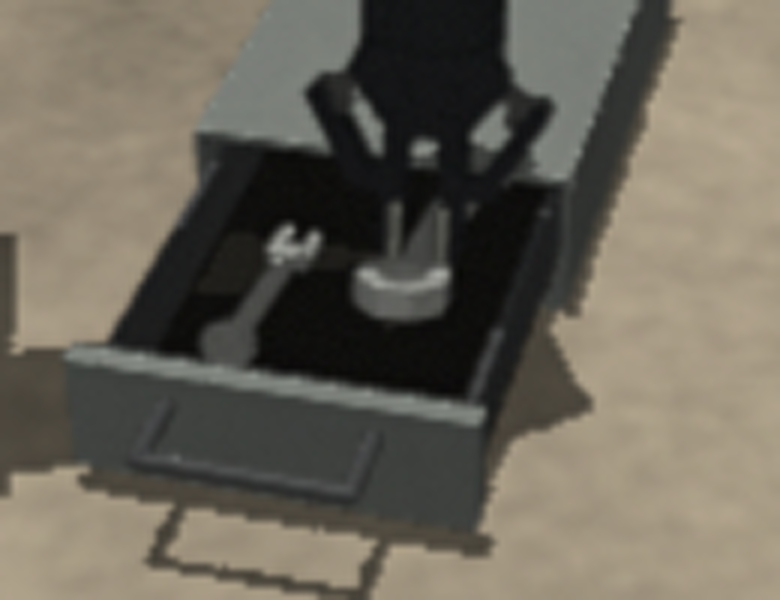

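Run:
```python
from h import *
np.set_printoptions(precision=1,suppress=True)
a=np.radians(72.2);u=np.array([np.cos(a),np.sin(a)]);v=np.array([-u[1],u[0]])
for i in range(2): s_,r=st()
tc=s_['eef_pos']; 
im,d=capture('side'); P=cloud('side',d)-tc; x=P[...,:2]@u; y=P[...,:2]@v; z=P[...,2]
m=(d>0)&(x>-90)&(x<-12)&(abs(y)<26)&(z>-15)&(z<50)
for lo in range(-90,-10,8):
    k=m&(x>=lo)&(x<lo+8)
    if k.sum(): print('side',lo+4,k.sum(),np.sort(z[k])[::max(1,k.sum()//8)])
im,d=capture('top'); cv2.imwrite('pics/t9.png',cv2.resize(im[150:250,180:290,::-1],None,fx=6,fy=6,interpolation=2)); P=cloud('top',d)-tc; x=P[...,:2]@u; y=P[...,:2]@v; z=P[...,2]
m=(d>0)&(x>-100)&(x<-12)&(abs(y)<26)&(z>-15)&(z<50)
for lo in range(-100,-10,8):
    k=m&(x>=lo)&(x<lo+8)
    if k.sum(): print('top',lo+4,k.sum(),np.median(z[k]))
```

```text
t 12.8 tcp [574.6  84.9  88.2] toolx [ 0.3  0.9 -0.2] tooly [ 1.  -0.3 -0. ] z [-0.1 -0.2 -1. ] F [ 0.2 -0.  -3.1] T [0.1 0.  0. ] g 0.19 j [ 0.1  0.6  1.4 -0.2  1.2  0.5]
t 12.8 tcp [574.6  84.9  88.2] toolx [ 0.3  0.9 -0.2] tooly [ 1.  -0.3 -0. ] z [-0.1 -0.2 -1. ] F [ 0.2 -0.  -3.1] T [0.1 0.  0. ] g 0.19 j [ 0.1  0.6  1.4 -0.2  1.2  0.5]
side -62 33 [14.2 16.4 17.4 18.4 20.  23.1 25.4 29.  31.7]
side -54 35 [10.7 16.5 18.1 19.4 22.2 26.1 27.  28.3 29.9]
side -46 24 [11.3 15.2 19.6 22.1 23.6 25.9 26.7 27. ]
side -38 11 [10.3 14.4 19.7 22.7 22.8 22.8 22.9 23.  24.4 24.7 26.8]
side -30 19 [12.6 15.3 16.1 16.9 20.9 21.8 22.3 22.6 23.1 23.8]
side -22 17 [11.3 15.6 17.7 18.7 19.1 19.9 20.1 21.1 21.9]
side -14 6 [16.8 17.1 17.9 18.  18.  25.8]
top -64 17 23.628957146004993
top -56 30 24.545153314914543
top -48 18 24.328924781168254
top -40 15 20.485338382365214
top -32 29 18.63527855868442
top -24 20 19.417015565931408
top -16 15 14.998734861272894
```

View pics/t9.png

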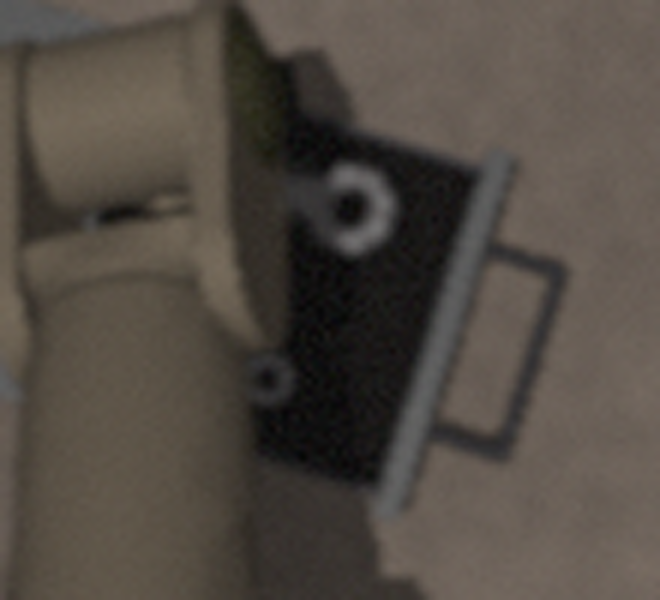

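Spanner upper surface slope ≈14° agrees with the commanded tilt, so it passes the unit's lip about 7 mm below the top sheet. Draw it out at a slightly flatter slant, gently at first.

```bash
python3 -m crank '{"dp":[[-0.33,-0.95,0.18],[-0.5,-1.42,0.28],[-0.5,-1.42,0.28],[0,0,0]],"delta_rot":[[0,0,0],[0,0,0],[0,0,0],[0,0,0]],"claw":[255,255,255,255]}' 110
python3 - <<'E'
from h import *
s,r=st()
E
```

```text
time_s: 13.3
eef_pos: [561.2, 45.0, 96.8]
ee_rot: [0.072, 0.803, 0.583, -0.098]
force: [0.0, -0.1, -3.4]
grip_width: 0.193
t 13.3 tcp [561.2  45.   96.8] toolx [ 0.3    0.923 -0.242] tooly [ 0.951 -0.309  0.001] z [-0.074 -0.23  -0.97 ] F [ 0.  -0.1 -3.4] T [ 0.07 -0.   -0.01] g 0.193 j [-0.02  0.59  1.47 -0.25  1.17  0.4 ]
```

```bash
python3 -m crank '{"dp":[[-0.5,-1.42,0.28],[-0.66,-1.89,0.38],[-0.66,-1.89,0.38],[-0.66,-1.89,0.38],[-0.5,-1.42,0.28],[0,0,0]],"delta_rot":[[0,0,0],[0,0,0],[0,0,0],[0,0,0],[0,0,0],[0,0,0]],"claw":[255,255,255,255,255,255]}' 110
python3 - <<'E'
from h import *
s,r=st()
im,d=capture('side'); cv2.imwrite('pics/s10.png',cv2.resize(im[110:250,170:340,::-1],None,fx=4,fy=4,interpolation=2))
im,d=capture('top'); cv2.imwrite('pics/t10.png',cv2.resize(im[130:250,160:310,::-1],None,fx=5,fy=5,interpolation=2))
E
```

```text
time_s: 13.9
eef_pos: [531.4, -39.5, 113.6]
ee_rot: [0.072, 0.803, 0.584, -0.098]
force: [-0.0, 0.2, -3.1]
grip_width: 0.192
t 13.9 tcp [531.4 -39.5 113.6] toolx [ 0.299  0.923 -0.242] tooly [ 0.951 -0.308  0.001] z [-0.074 -0.23  -0.97 ] F [-0.   0.2 -3.1] T [ 0.06 -0.03 -0.04] g 0.192 j [-0.18  0.5   1.58 -0.27  1.11  0.26]
```

View pics/s10.png

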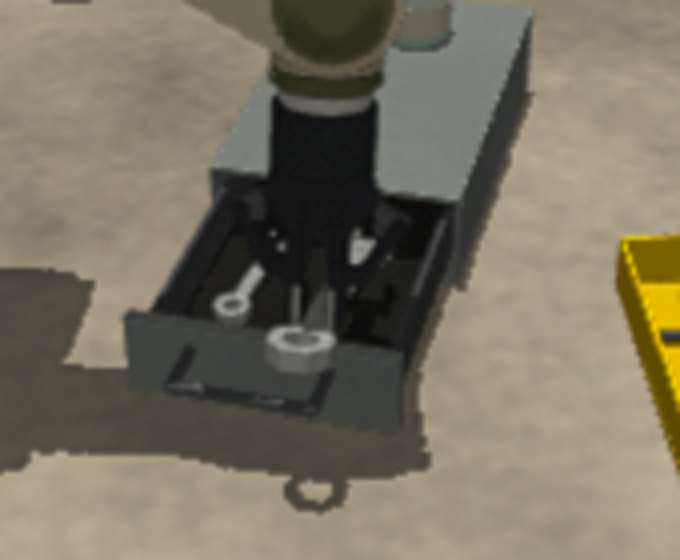

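View pics/t10.png

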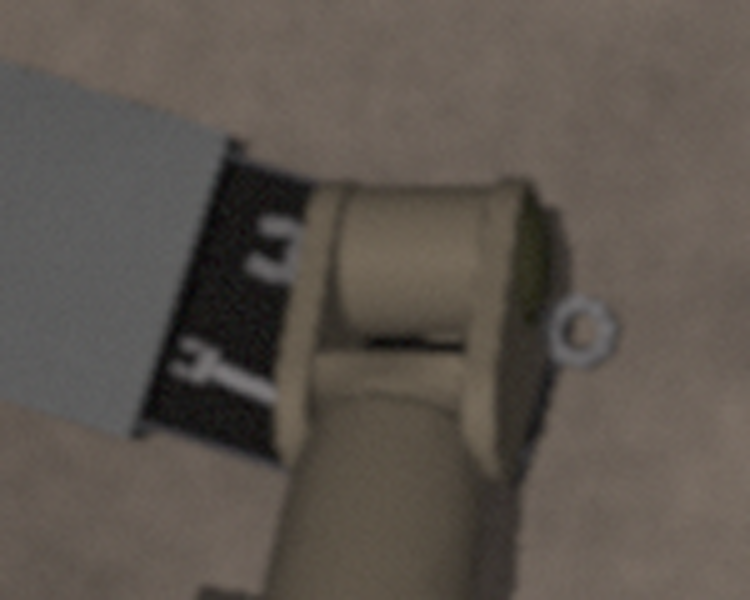

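Jaw end is now clear of the unit face by about 30 mm (top view (250,250) against the edge at x≈210). Lift straight up.

```bash
python3 -m crank '{"dp":[[0,0,1],[0,0,2],[0,0,3],[0,0,3],[0,0,3],[0,0,2],[0,0,1],[0,0,0.5],[0,0,0],[0,0,0]],"delta_rot":[[0,0,0],[0,0,0],[0,0,0],[0,0,0],[0,0,0],[0,0,0],[0,0,0],[0,0,0],[0,0,0],[0,0,0]],"claw":[255,255,255,255,255,255,255,255,255,255]}' 110
python3 - <<'E'
from h import *
np.set_printoptions(precision=1,suppress=True)
s,r=st(); D={}
im,D['side']=capture('side'); cv2.imwrite('pics/s11.png',cv2.resize(im[:,60:400,::-1],None,fx=1.5,fy=1.5))
im,D['top']=capture('top'); cv2.imwrite('pics/t11.png',cv2.resize(im[100:290,90:330,::-1],None,fx=3,fy=3,interpolation=2))
for t in['ring_end','jaw_end','handle','short_spanner','jar','spray_can','mug','flap_disc','hammer']:
    q={}
    for c in('top','side'):
        p=pinpoint(c,t)
        if p: q[c]=p[0]['centre']; print(t,c,np.array(q[c]),round(p[0]['p'],2),dep(c,q[c],D[c]))
    if len(q)==2: print('   tri',*tri(q['top'],q['side']))
E
```

```text
time_s: 15.0
eef_pos: [531.5, -37.6, 267.0]
ee_rot: [0.071, 0.802, 0.585, -0.099]
force: [-0.0, -0.7, -3.5]
grip_width: 0.193
t 15.0 tcp [531.5 -37.6 267. ] toolx [ 0.3  0.9 -0.2] tooly [ 1.  -0.3 -0. ] z [-0.1 -0.2 -1. ] F [-0.  -0.7 -3.5] T [ 0. -0. -0.] g 0.193 j [-0.2  0.3  1.4 -0.2  1.5  0.2]
ring_end top [286.4 197.4] 0.58 [ 520.5 -121.9    0.9]
jaw_end top [210.3 175.2] 0.74 [605.6 147.3  16.9]
handle top [367.1 172.9] 0.74 [ 601.  -414.     1.5]
handle side [231.  208.8] 0.91 [478.1 -59.1  74.6]
   tri [ 525.  -340.9  316. ] 91.3818216954988
short_spanner top [212.2 206.1] 0.65 [476.7  96.8 556.7]
short_spanner side [230.3 183.1] 0.54 [479.7 120.8  35.4]
   tri [487.6 142.2  20. ] 15.908452425905846
jar top [120.8 160.3] 0.6 [646.9 424.  165. ]
jar side [271.  114.6] 0.64 [593.9 -42.1 366.5]
   tri [650.6 438.  114. ] 6.4332071123760945
spray_can top [391.3 223.3] 0.9 [ 419.6 -460.3  116.3]
spray_can side [208.5 354.8] 0.97 [ 415.  -515.2   54.8]
   tri [ 415.1 -489.8   14.3] 6.909819484743693
mug top [353.7 234.7] 0.65 [ 381.5 -357.1    3.6]
mug side [195.6 312.2] 0.96 [ 399.9 -505.3  189.4]
   tri [ 379.1 -358.8   -3.8] 4.262810516044008
flap_disc top [335.5 147. ] 0.92 [ 694.9 -300.9   18.6]
flap_disc side [316.4 286.4] 0.76 [ 685.7 -321.4   20.1]
   tri [ 694.3 -304.    -0.8] 7.18580899520122
hammer top [368.6 171.1] 0.8 [ 605.2 -414.2   23.6]
hammer side [291.8 324.9] 0.78 [ 606.9 -430.5   19.7]
   tri [ 608.2 -419.2    3.4] 2.030456397024658
```

View pics/s11.png

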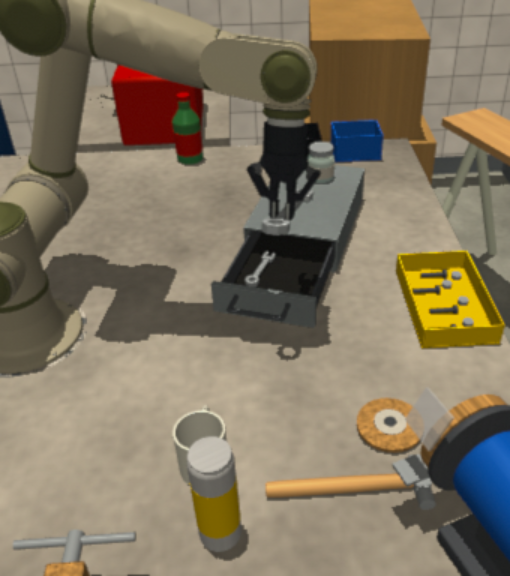

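View pics/t11.png

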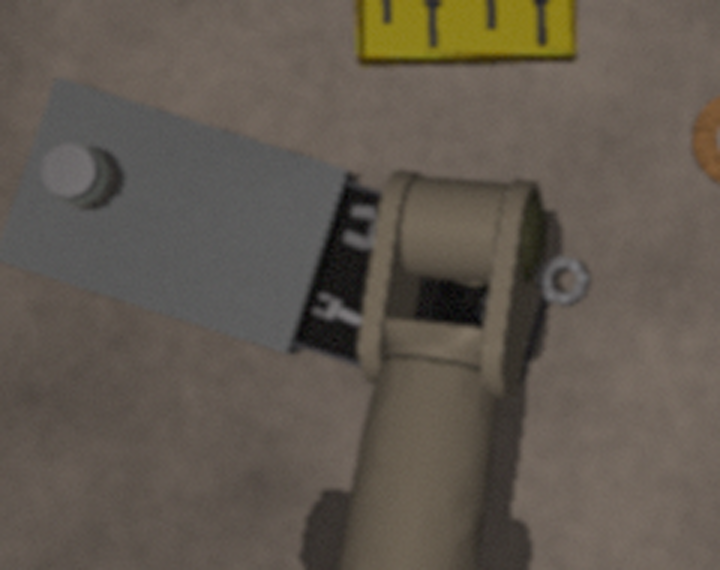

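The spanner hangs clear, the short one still lies in the open drawer, and the bystanders are unmoved. Check the height of both ends by depth.

```bash
python3 -m crank '{"dp":[[0,0,0],[0,0,0],[0,0,0]],"delta_rot":[[0,0,0],[0,0,0],[0,0,0]],"claw":[255,255,255]}' 110
python3 - <<'E'
from h import *
np.set_printoptions(precision=0,suppress=True)
im,d=capture('top'); P=cloud('top',d)
for n,(a,b,c,e) in dict(jaw=(203,217,166,186),ring=(270,290,182,204)).items():
    q=P[c:e,a:b].reshape(-1,3); q=q[(q[:,2]>130)&(q[:,2]<330)]; print(n,len(q),np.percentile(q[:,2],[5,50,95]),np.median(q,0))
a=np.radians(70.75);u=np.array([np.cos(a),np.sin(a)]);v=np.array([-u[1],u[0]])
im,d=capture('side'); P=cloud('side',d); s=P[...,:2]@u;w=P[...,:2]@v
m=(d>0)&(P[...,2]>76)&(P[...,2]<92)&(w<-430)&(w>-580)&(s>120)&(s<190); print('panel s',np.percentile(s[m],[1,50,99]))
st()
E
```

```text
time_s: 16.3
eef_pos: [531.8, -37.8, 268.1]
ee_rot: [0.072, 0.802, 0.584, -0.098]
force: [1.4, 0.3, -2.6]
grip_width: 0.187
jaw 88 [226. 235. 241.] [579. 126. 235.]
ring 169 [280. 289. 297.] [521. -77. 289.]
panel s [151. 157. 170.]
t 16.4 tcp [532. -38. 268.] toolx [ 0.  1. -0.] tooly [ 1. -0.  0.] z [-0. -0. -1.] F [ 0.  0. -2.] T [ 0. -0. -0.] g 0.195 j [-0.  0.  1. -0.  1.  0.]
```

Jaw end is at about 230 mm and ring end about 290 mm, well above the limit. The drawer is still out (panel front s≈151, unchanged). I hand it in.

```bash
python3 -c "
from rig import *
print(finish_job())"
```

```text
the job is handed in; nothing more can be done
None
```

The long spanner is out of the drawer and held still in the gripper, and I handed the job in at about 16.4 s. No verdict is reported back.

**What I did:** I pinched the handle and pulled the drawer to its stop, where it met about 50 N. I gripped the long spanner's shank just behind the ring head with 110 N, lifted it 8 mm and tilted the ring end up about 14°. Then I drew it out at a slant and lifted it. I saw no sideways contact force while drawing it out.

**Last checks:**

| Check | Result |
|---|---|
| Jaw end height, by depth | about 230 mm |
| Ring end height, by depth | about 290 mm |
| Drawer | about 199 mm out when measured before the grasp; panel position unchanged at the end |
| Short spanner | still in the drawer, seen in both views |
| Jar, mug, flap disc, hammer | found within about 15 mm of their starting places, which is detector scatter |
| Spray can | stands where it did in the pictures; the networks' first fix on it was wrong, so that is by eye only |

**What disagreed:**
- **Wrist load:** it read 4.3 N at the first lift, then 2.3 to 3.5 N once tilted, and stayed low with the spanner hanging free. I took this as sensor bias with tilt. A light touch of the jaw end on the drawer floor early in the tilt cannot be ruled out.
- **Jaw end:** the networks found it in only one view at the end, so its height comes from the top camera's depth alone.

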